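# Latch the clamp of a circuit-board cradle

## Robot

A 7-joint arm with a two-finger parallel gripper is mounted at the origin on the work surface. World frame = base frame: x ahead of the robot, y to its left, z up, the work surface at z = 0. Lengths are in m, angles in rad, forces in N, time in s.
With the tool pointing down it reaches from about 0.425 to 0.925 m from the base axis. Payload 6.8 kg.
Tool frame: the origin (TCP) lies at the very end of the fingers, on their centre line; the grasp point (between the pads) lies r.pinch_z behind it (r.pinch_z is the distance from the TCP to the grasp point, in m); z points along the fingers, y is the line along which they close (so a half turn about z gives the same grasp; the last joint's range is limited). The gripper opens to 85 mm and grips with 20 to 120 N. Pads are 22 mm wide; open, the fingers measure 114 mm over their backs; the gripper's body (76 mm by 85 mm) begins 54 mm behind the grasp point. The pads swing forward as they close: fully open they stand 13 mm farther back than shut.
Start: joints at [-1.349, 0.477, 0.022, 1.555, -0.011, 1.109, -0.083], TCP at [0.219, 0.639, 0.231] pointing down, gripper open.
Joint ranges: [-2.96, 2.96], [-0.34, 2.1], [-1.41, 1.46], [0.24, 2.44], [-1.37, 4.51], [0.17, 1.92], [-2.96, 2.96]. Speed limits (rad/s): [2.39, 2.39, 3.14, 3.14, 3.14, 3.14, 3.14].

## Interface

Orientations are given as a rotation vector (axis times angle).
In Python, from bench import status, grab_frame, camera_model, r gives the robot as it stands. The module is installed in compiled form; this text tells all that it offers.
- The arm moves only by the shell command python3 -m creep 'ROWS' [FORCE]. ROWS is text: rows parted by semicolons, each of 7 numbers parted by spaces: the turn, a rotation vector about the tool's x, y, z in rad, then the shift along the tool's x, y, z in mm, then the opening, from -1 (shut) to 1 (fully open). In form: rx ry rz tx ty tz fingers; .... A call has 1 to 10 rows; each row is the pose to reach, as a shift and turn from the pose commanded when the call began, along the tool's axes at that moment; what a row does not reach only later rows make up. A row lasts 1/8 s, in which the tool goes at most 62.5 mm and 10.7 degrees, less where a joint would pass 70% of its speed; a pose out of reach is approached as far as the arm can. A call with a gripper value outside its range is refused whole. The fingers move at their own pace and stop on an object; FORCE is the grip in N (left out, the last holds). Time passes only in rows, so rows that repeat a pose let the fingers close. It gives the time, the measured TCP pose, the force, the opening and the grip force at its end, in the units of the state.
- status.get_obs(): the state, without advancing time (a new reading comes with each control period).
- grab_frame(name): name is "scene" or "top"; returns (picture, depth): 480x640x3 uint8, red, green, blue; 480x640 float32, m along the optical axis (not along the pixel's ray), 0 where there is no reading.
- camera_model(name): a dict with "K" (3x3 intrinsics, pixels), "rvec" (rotation vector, rad) and "tvec" (3), from world to camera coordinates, as OpenCV has them. Camera axes: x right, y down, z forward; pixel columns grow to the right and rows downward; lengths in m; the calibration is good to about 2 mm. A picture is of the moment at which its call begins. camera_model takes no time and is no camera call.
- r.hand_in(): hands the job in; it is judged then, once.
The state is a dict: "clock": time; "joints": joint angles; "qvel": joint speeds; "tau": joint torques, N m; "tcp_pos": TCP position; "orientation": TCP orientation; "contact_force": force on the tool from outside, world axes, zero at the start; "moment": the same for the moment, N m; "grip_width": finger opening in m; "gripper_force": force on a finger pad.
Only numpy, scipy, OpenCV 4.12 (cv2) and the standard library are available. Lean on these libraries where they do the work, as an engineer would, in place of code of your own. Each camera call takes 0.05 s, during which the arm holds its last target. There are 200 camera calls.

## Task

Clamp the circuit board in its test cradle: with the fingertips, push the round latch knob along the long leg of its L-shaped slot, which drives the clamp jaw up to the board, then push it round the corner and fully home to the end of the short leg, so that the jaw is locked. Only push the knob, do not pull it up, and leave the other things on and around the cradle where they are.

Things in the scene. Friction and masses are not known exactly. Their poses are not given: they have to be found in the camera images.
- cradle: Fixed board cradle; origin on the bench under the slot's start. Its x runs along the long leg towards the board, y along the short leg from corner to end, z up. Aluminium slotted plate: top at 21 mm, x -40..92, y -42..90 mm; rails on its y edges (8 mm wide, top at 29 mm) from x 30. Green board in a black nest: x 92..205, y -54..102 mm, parts up to 47 mm high.
- slot_start (a point): Slot centre line at the start of the long leg, 44 mm above the bench, where the knob's mid point would stand; axes as the cradle. The slot is 14 mm wide.
- slot_corner (a point): The same at the corner of the slot: 65 mm along the cradle's x from slot_start; axes as the cradle.
- slot_end (a point): The same at the end of the short leg: 45 mm along the cradle's y from slot_corner; axes as the cradle.
- knob_mid (a point): Middle of the knob's grip, on its axis, 44 mm above the bench. Black cylinder 26 mm across (29 to 60 mm above the bench) over a steel collar 34 mm across (22 to 29 mm), a 12 mm shank in the slot and a flange held under the plate, 4 mm play in height. Starts 0 to 18 mm along the long leg; its shank and flange are smooth and it slides with 1 to 4 N, stays where left, may spin.
- knob: The same loose knob; origin on its axis at its underside, 6 mm above the bench.
- jaw (a joint): Slide of the clamp jaw, m: 0 open, 0.041 against the board, about 0.040 with the knob at the corner. A low steel bar across the plate ahead of the knob, top 29 mm above the bench, 112 mm long; near face at cradle x = 42 mm + joint value. The knob's collar pushes it (about 1 N friction); no spring, it stays where it is left.
- coil: small copper-coloured ring (toroid coil), 26 mm across, 10 mm high, lying on the cradle's slotted plate beside the slot. Bystander; origin under its centre.
- capacitor: upright black cylinder, 28 mm across, 45 mm high, on the bench on the side of the cradle away from the short leg (at least 90 mm from the slot). Bystander; origin under its centre.
- heatsink: finned aluminium block 50 x 36 x 30 mm, on the bench on the short-leg side of the cradle. Bystander; origin under its centre.
- spool: grey flanged spool standing on end, 60 mm across, 50 mm high. Bystander; origin under its centre.
- flux: white bottle, 48 mm across, 110 mm high. Bystander; origin under its centre.
- display: flat display module 80 x 40 x 14 mm. Bystander; origin under its centre.
- driver: screwdriver 180 mm long lying on the bench. Bystander; origin on its underside.
Things that resemble listed ones, but are neither listed nor needed, are in the scene too. What is shaped like the knob but orange or pink is not meant.

How it is judged:
By the outcome, as a careful person would: the job done as asked, in the order asked, and still so for the second after the job is handed in, with the robot touching nothing.
It also fails if it takes over 45 s, if anything falls off the work surface, if the arm or the gripper's body presses on something with over 40 N, if the wrist force passes 120 N, or if a joint passes its speed limit or range.

## Working session

There is one attempt and no reset: what is moved stays moved. The work goes in short steps, Python scripts to look and compute and a shell command to move; the robot and the scene stay as the last step left them, time stands still between calls to the robot, and variables do not carry over. Pictures are saved under pics/ and viewed, at most 10 in all, crops included, and the job is handed in when it is done.

```bash
mkdir -p pics; ls
python3 - <<'E'
from bench import *
import cv2,numpy as np
for n in("scene","top"):
    p,d=grab_frame(n); cv2.imwrite(f"pics/{n}0.png",p[:,:,::-1]); np.savez(f"{n}0.npz",p=p,d=d)
    m=camera_model(n); R=cv2.Rodrigues(np.array(m["rvec"],float))[0]; print(n,m["K"],(-R.T@np.ravel(m["tvec"])).round(3),R.round(2).tolist())
o=status.get_obs(); print(o, r.pinch_z)
E
```

```text
pics
scene [[477.88984039   0.         333.96891195]
 [  0.         477.88984039 239.99529472]
 [  0.           0.           1.        ]] [ 1.226 -0.323  0.754] [[0.41, 0.91, 0.02], [0.62, -0.27, -0.74], [-0.66, 0.32, -0.68]]
top [[584.80274896   0.         327.47505533]
 [  0.         584.80274896 241.74661892]
 [  0.           0.           1.        ]] [0.446 0.004 1.336] [[0.02, -1.0, 0.02], [-1.0, -0.02, -0.07], [0.07, -0.02, -1.0]]
{'clock': 0.1, 'joints': array([-1.34911051,  0.4777147 ,  0.02234718,  1.55634326, -0.01148347,
        1.10933541, -0.08306462]), 'qvel': array([ 0.00024187, -0.00073489, -0.00064508, -0.00173515,  0.00129841,
       -0.00133458,  0.00042595]), 'tau': array([ 4.88911741e-03, -5.97762394e+01,  1.61355693e+00, -2.81954348e+01,
        1.26908501e-02,  4.93980740e-03,  2.66352947e-05]), 'tcp_pos': array([0.21843531, 0.63810723, 0.23042882]), 'orientation': array([-5.15568210e-01, -3.09885895e+00,  2.61808731e-03]), 'contact_force': array([-0.37690109, -0.1800959 , -0.19332077]), 'moment': array([-0.00908015,  0.05235204,  0.06182676]), 'gripper_force': 0.0, 'grip_width': 0.08537566163889097} 0.0187
```

View pics/scene0.png

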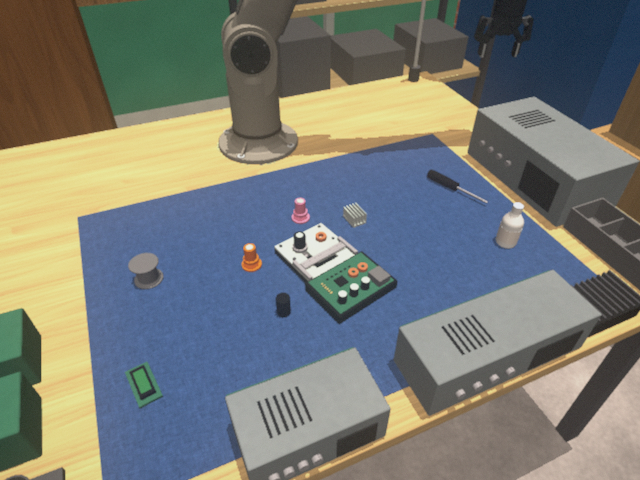

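View pics/top0.png

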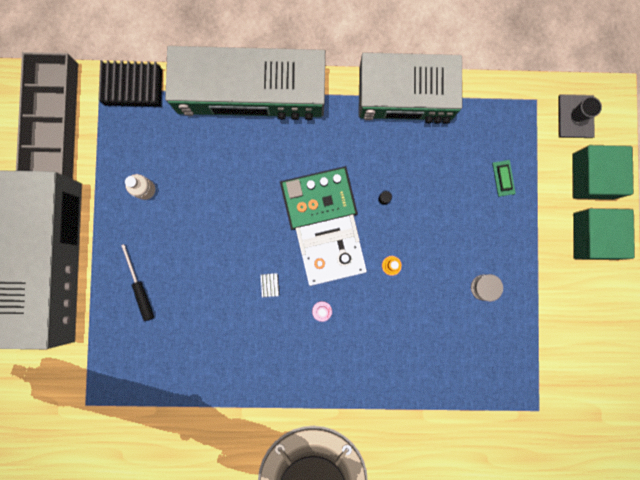

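Scene view: the real knob (black on a steel collar, on the plate) is at scene (299,240) and top (345,258). Possible mix-ups are the orange knob (250,257), the pink knob (300,208) and the black capacitor (284,304) in the scene view, or (391,265), (321,311) and (385,198) in top. I choose the black one on the plate and will check it in a close crop.

```bash
cat > h.py <<'E'
import cv2,numpy as np
from bench import *
def cam(n):
    m=camera_model(n); R=cv2.Rodrigues(np.array(m["rvec"],float))[0]; return np.array(m["K"]),R,np.ravel(m["tvec"])
def ray(n,uv,z):
    K,R,t=cam(n); c=-R.T@t; uv=np.atleast_2d(uv).astype(float)
    d=np.c_[uv,np.ones(len(uv))]@np.linalg.inv(K).T@R
    return c+d*((z-c[2])/d[:,2])[:,None]
def proj(n,P):
    K,R,t=cam(n); q=(np.atleast_2d(P)@R.T+t)@K.T; return q[:,:2]/q[:,2:]
E
python3 - <<'E'
from h import *
p=np.load("top0.npz")["p"]; s=np.load("scene0.npz")["p"]
a=cv2.resize(p[155:295,270:410],None,fx=4,fy=4,interpolation=cv2.INTER_CUBIC)[:,:400]
b=cv2.resize(s[215:290,265:345],None,fx=5,fy=5,interpolation=cv2.INTER_CUBIC)
a=cv2.resize(p[210:295,290:375],(400,400),interpolation=cv2.INTER_CUBIC)
b=cv2.resize(s[215:295,265:345],(400,400),interpolation=cv2.INTER_CUBIC)
cv2.imwrite("pics/c1.png",np.hstack([a,b])[:,:,::-1])
m=((p.min(2)>185)*255).astype(np.uint8); m[:, :290]=0;m[:,375:]=0;m[:205]=0;m[295:]=0
m=cv2.morphologyEx(m,cv2.MORPH_CLOSE,np.ones((5,5)))
c=max(cv2.findContours(m,0,2)[0],key=cv2.contourArea)
h=cv2.convexHull(c); box=cv2.boxPoints(cv2.minAreaRect(h)); print(cv2.contourArea(c),box)
print(ray("top",box,.021).round(4), ray("top",h[:,0],.021).round(3).tolist())
E
```

```text
3338.0 [[295.32404 228.16095]
 [352.64594 214.51288]
 [366.26184 271.6996 ]
 [308.93994 285.34766]]
[[ 0.5629  0.0478  0.021 ]
 [ 0.5962 -0.0811  0.021 ]
 [ 0.4674 -0.1135  0.021 ]
 [ 0.4348  0.0149  0.021 ]] [[0.595, -0.08, 0.021], [0.591, -0.082, 0.021], [0.545, -0.094, 0.021], [0.478, -0.111, 0.021], [0.469, -0.111, 0.021], [0.467, -0.108, 0.021], [0.46, -0.081, 0.021], [0.443, -0.017, 0.021], [0.438, 0.004, 0.021], [0.438, 0.015, 0.021], [0.445, 0.017, 0.021], [0.462, 0.022, 0.021], [0.509, 0.034, 0.021], [0.548, 0.044, 0.021], [0.559, 0.046, 0.021], [0.563, 0.046, 0.021], [0.575, -0.001, 0.021], [0.595, -0.077, 0.021]]
```

View pics/c1.png

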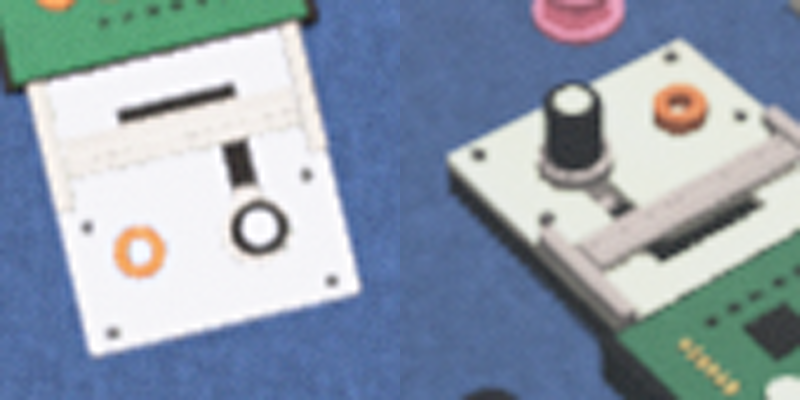

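The crop confirms the choice: a black cylinder on a steel collar at top (345,258), with the slot running to the jaw bar and the short leg showing at (315..340,229..234). The coil is at (319,263).

```bash
cat >> h.py <<'E'
yaw=np.arctan2(.246,.969); CX=np.array([np.cos(yaw),np.sin(yaw)]); CY=np.array([-CX[1],CX[0]]); O=np.array([.4960,-.0627])
def tocr(P): P=np.atleast_2d(P)[:,:2]-O; return np.c_[P@CX,P@CY]*1e3
def goal(x,y,z,push):   # cradle mm, world z mm; push 'x': tool -x along cradle x ; 'y': tool x along cradle y
    from scipy.spatial.transform import Rotation as Ro
    o=status.get_obs(); R=Ro.from_rotvec(o["orientation"])
    a=yaw+(np.pi if push=='x' else np.pi/2)
    X=np.array([np.cos(a),np.sin(a),0]); Z=np.array([0,0,-1.]); T=Ro.from_matrix(np.c_[X,np.cross(Z,X),Z])
    w=np.r_[O+(x*CX+y*CY)/1e3,z/1e3]
    print("rot",(R.inv()*T).as_rotvec().round(3),"shift mm",(R.inv().apply(w-o["tcp_pos"])*1e3).round(1), "world",w.round(3))
def st():
    o=status.get_obs(); print("t",round(o["clock"],2),"cradle",tocr(o["tcp_pos"]).round(1),"z",o["tcp_pos"][2].round(4),"F",o["contact_force"].round(1),"w",round(o["grip_width"],4),"q",o["joints"].round(2))
E
python3 - <<'E'
from h import *
t=np.load("top0.npz")
c=lambda u,v:[290+u*85/400,210+v*85/400]
print("knob top",tocr(ray("top",[345.2,258.4],.060)), "short leg end",tocr(ray("top",c(119,117),.021)),"slot edges at long leg",tocr(ray("top",[c(222,150),c(249,142),c(235,180),c(256,180)],.021)))
print("coil",tocr(ray("top",c(139,250),.031)))
s=np.load("scene0.npz")["p"]; cs=lambda u,v:[265+u/5,215+v/5]
print("scene knob top",tocr(ray("scene",cs(574,97)-np.array([80,0]),.060)),"short end",tocr(ray("scene",cs(360,205)-np.array([0,0]),.021)))
d=t["d"]; K,R,tt=cam("top")
for u,v in([30,250],[60,200],[30,330]):
    z=d[v,u]; print((R.T@(np.array([(u-K[0,2])/K[0,0]*z,(v-K[1,2])/K[1,1]*z,z])-tt)).round(3))
goal(-40,0,120,'x')
E
```

```text
knob top [[-1.11119153 -0.60941371]] short leg end [[66.99060463 50.35389214]] slot edges at long leg [[40.25367927  5.96161362]
 [41.02246338 -7.53586886]
 [24.82029339  3.23655682]
 [22.50970183 -6.56046072]]
coil [[ 2.51797871 55.84203657]]
scene knob top [[2.77839862 1.32947055]] short end [[73.74108201 48.78183943]]
[0.498 0.576 0.148]
[0.604 0.533 0.119]
[0.338 0.569 0.145]
rot [-0.002 -0.    -0.578] shift mm [-456.  -594.9  111.5] world [ 0.457 -0.073  0.12 ]
```

```bash
python3 -m creep '0 0 -0.18 -50 -55 0 -0.67; 0 0 -0.36 -90 -100 0 -0.67; 0 0 -0.5 -130 -150 0 -0.67; 0 0 -0.578 -160 -200 0 -0.67; 0 0 -0.578 -200 -245 0 -0.67; 0 0 -0.578 -235 -290 0 -0.67; 0 0 -0.578 -270 -340 0 -0.67; 0 0 -0.578 -300 -385 20 -0.67; 0 0 -0.578 -335 -430 40 -0.67; 0 0 -0.578 -370 -475 60 -0.67'
python3 - <<'E'
from h import *
st(); goal(-40,0,100,'x')
E
```

```text
clock: 1.35
tcp_pos: [0.4151, 0.0678, 0.1709]
orientation: [-0.39, 3.117, 0.0]
contact_force: [0.7, 0.6, -0.5]
grip_width: 0.0142
gripper_force: 0.0
t 1.35 cradle [[-46.4 146.4]] z 0.1709 F [ 0.7  0.6 -0.5] w 0.0142 q [-0.54  0.13  0.25  2.21 -0.05  0.8   1.56]
rot [0.    0.001 0.   ] shift mm [  -6.3 -146.4   70.9] world [ 0.457 -0.073  0.1  ]
```

```bash
python3 -m creep '0 0 0 -2 -50 20 -0.67; 0 0 0 -4 -100 40 -0.67; 0 0 0 -6 -146 70 -0.67; 0 0 0 -6 -146 70 -0.67; 0 0 0 -6 -146 70 -0.67'
python3 - <<'E'
from h import *
st(); goal(-32,0,36,'x')
n="top"
p,d=grab_frame("scene"); u,v=proj("scene",[.47,-.07,.05])[0].astype(int); print(u,v)
cv2.imwrite("pics/c2.png",cv2.resize(p[v-60:v+60,u-70:u+70],None,fx=5,fy=5,interpolation=2)[:,:,::-1])
E
```

```text
clock: 1.98
tcp_pos: [0.4562, -0.0702, 0.1012]
orientation: [0.389, -3.117, -0.001]
contact_force: [0.3, -0.2, 0.2]
grip_width: 0.014
gripper_force: 0.0
t 1.98 cradle [[-40.5   2.5]] z 0.1012 F [ 0.3 -0.2  0.2] w 0.014 q [-0.26  0.33  0.32  2.18 -0.17  0.65  2.01]
rot [ 0.    -0.001 -0.001] shift mm [-8.5 -2.6 65.1] world [ 0.465 -0.071  0.036]
291 231
```

View pics/c2.png

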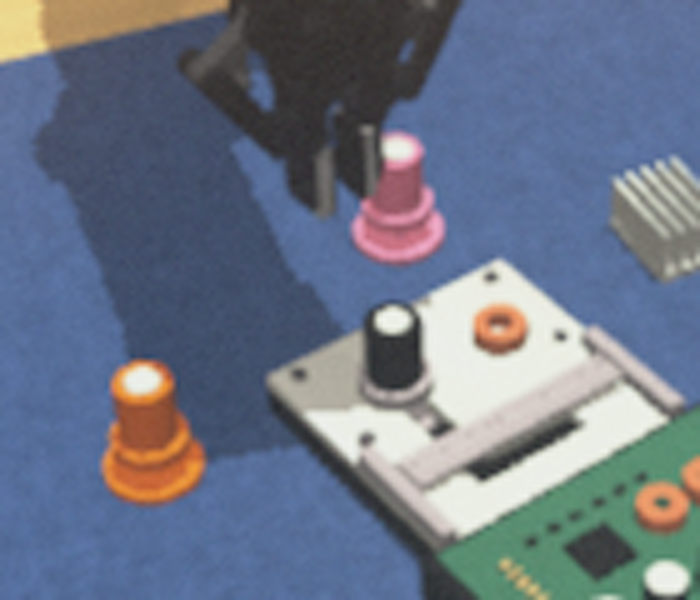

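The view shows the fingers (320,190 in the crop) hovering behind the black knob (393,340), clear of the pink knob. Now I go down behind it.

```bash
python3 -m creep '0 0 0 -2 -2.5 22 -0.67; 0 0 0 -4 -2.5 44 -0.67; 0 0 0 -4 -2.5 60 -0.67; 0 0 0 -4 -2.5 65 -0.67; 0 0 0 -4 -2.5 65 -0.67'
python3 - <<'E'
from h import *
st(); goal(30,0,36,'x')
E
```

```text
clock: 2.65
tcp_pos: [0.461, -0.0718, 0.0365]
orientation: [0.39, -3.117, -0.0]
contact_force: [-0.9, 0.3, -0.7]
grip_width: 0.0139
gripper_force: 0.0
t 2.65 cradle [[-36.2  -0.2]] z 0.0365 F [-0.9  0.3 -0.7] w 0.0139 q [-0.2   0.46  0.27  2.2  -0.24  0.51  2.07]
rot [ 0. -0.  0.] shift mm [-66.2   0.2   0.5] world [ 0.525 -0.055  0.036]
```

```bash
python3 -m creep '0 0 0 -7 0 0 -0.67; 0 0 0 -14 0 0 -0.67; 0 0 0 -21 0 0 -0.67; 0 0 0 -28 0 0 -0.67; 0 0 0 -35 0 0 -0.67; 0 0 0 -42 0 0 -0.67; 0 0 0 -49 0 0 -0.67; 0 0 0 -54 0 0 -0.67; 0 0 0 -58 0 0 -0.67; 0 0 0 -58 0 0 -0.67'
python3 - <<'E'
from h import *
st()
p,d=grab_frame("scene"); u,v=proj("scene",[.52,-.05,.05])[0].astype(int); print(u,v)
cv2.imwrite("pics/c3.png",cv2.resize(p[v-50:v+50,u-60:u+60],None,fx=5,fy=5,interpolation=2)[:,:,::-1])
E
```

```text
clock: 3.9
tcp_pos: [0.5177, -0.0577, 0.0363]
orientation: [-0.389, 3.117, -0.0]
contact_force: [-1.0, 1.5, 0.2]
grip_width: 0.014
gripper_force: 0.5
t 3.9 cradle [[22.2 -0.5]] z 0.0363 F [-1.   1.5  0.2] w 0.014 q [-0.22  0.52  0.27  2.08 -0.25  0.57  2.04]
308 242
```

View pics/c3.png

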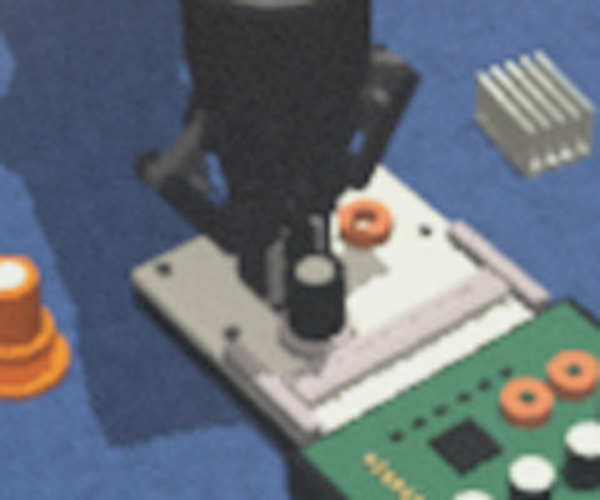

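The knob (315,290) has moved forward with the fingers behind it. The jaw has advanced and the coil (365,222) is untouched. I'll continue to the corner in small steps.

```bash
python3 -m creep '0 0 0 -5 0 0 -0.67; 0 0 0 -10 0 0 -0.67; 0 0 0 -14 0 0 -0.67; 0 0 0 -17 0 0 -0.67; 0 0 0 -19 0 0 -0.67; 0 0 0 -19 0 0 -0.67'; python3 -c "
from h import *
st()"
```

```text
clock: 4.7
tcp_pos: [0.536, -0.053, 0.0363]
orientation: [-0.389, 3.117, 0.0]
contact_force: [-1.5, 1.3, 1.1]
grip_width: 0.014
gripper_force: 0.9
t 4.7 cradle [[41.1 -0.5]] z 0.0363 F [-1.5  1.3  1.1] w 0.014 q [-0.23  0.54  0.27  2.04 -0.25  0.59  2.03]
```

```bash
python3 -m creep '0 0 0 -1 0 0 -0.67; 0 0 0 -2 0 0 -0.67;0 0 0 -2 0 0 -0.67'; python3 -c "
from h import *
st()"
```

```text
clock: 5.08
tcp_pos: [0.5376, -0.0526, 0.0363]
orientation: [0.389, -3.117, -0.0]
contact_force: [-2.5, 1.0, 1.7]
grip_width: 0.0144
gripper_force: 1.5
t 5.08 cradle [[42.8 -0.5]] z 0.0363 F [-2.5  1.   1.7] w 0.0144 q [-0.23  0.54  0.27  2.04 -0.25  0.59  2.03]
```

```bash
python3 -m creep '0 0 0 -1 0 0 -0.67; 0 0 0 -1 0 0 -0.67'; python3 -m creep '0 0 0 -1 0 0 -0.67; 0 0 0 -1 0 0 -0.67'; python3 -c "
from h import *
st()
p,d=grab_frame('top'); u,v=proj('top',[.54,-.03,.05])[0].astype(int); print(u,v)
q,d=grab_frame('scene'); a,b=proj('scene',[.54,-.03,.05])[0].astype(int)
f=lambda i,x,y:cv2.resize(i[y-40:y+40,x-40:x+40],(400,400),interpolation=2)
cv2.imwrite('pics/c4.png',np.hstack([f(p,u,v),f(q,a,b)])[:,:,::-1]); print(a,b)"
```

```text
clock: 5.32
tcp_pos: [0.5386, -0.0524, 0.0363]
orientation: [-0.389, 3.117, 0.0]
contact_force: [-3.3, 1.3, 2.1]
grip_width: 0.0143
gripper_force: 1.5
clock: 5.58
tcp_pos: [0.5396, -0.0521, 0.0363]
orientation: [-0.389, 3.117, 0.0]
contact_force: [-2.3, 1.7, 1.9]
grip_width: 0.0137
gripper_force: 1.5
t 5.58 cradle [[44.9 -0.5]] z 0.0363 F [-2.3  1.7  1.9] w 0.0137 q [-0.23  0.55  0.27  2.03 -0.25  0.6   2.03]
330 237
320 245
```

View pics/c4.png

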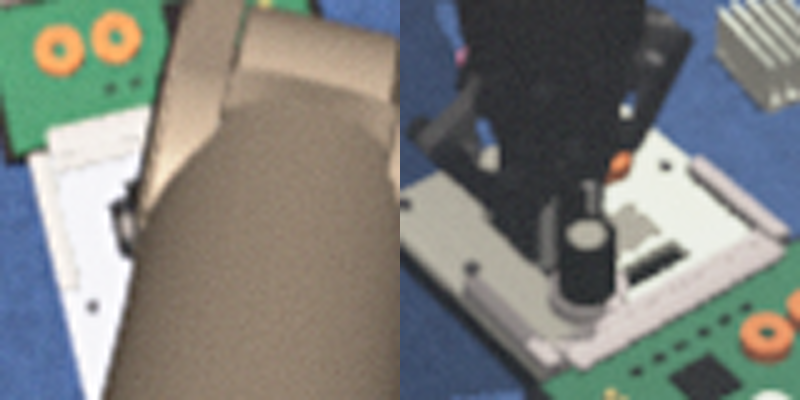

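The knob (588,235) and jaw are near the board with the short leg now exposed (655,262). There is no end stop yet, so I keep nudging.

```bash
python3 -c "
from h import *
print(tocr(ray('scene',[317.6,252],.06)))"
for i in 1; do python3 -m creep '0 0 0 -1 0 0 -0.67; 0 0 0 -1 0 0 -0.67'; done | grep force; python3 -m creep '0 0 0 -1 0 0 -0.67; 0 0 0 -1 0 0 -0.67' | grep -E "force|pos"
```

```text
[[70.02196531 -1.3454186 ]]
contact_force: [-2.9, 2.5, 2.7]
gripper_force: 2.0
tcp_pos: [0.5405, -0.0519, 0.0362]
contact_force: [-5.6, 0.7, 4.8]
gripper_force: 3.3
```

```bash
python3 -m creep '0 0 0 -1 0 0 -0.67; 0 0 0 -1 0 0 -0.67' | grep -E "force|pos"; python3 -m creep '0 0 0 -1.5 0 0 -0.67; 0 0 0 -1.5 0 0 -0.67' | grep -E "force|pos"
```

```text
tcp_pos: [0.5406, -0.0518, 0.036]
contact_force: [-7.8, 0.5, 6.7]
gripper_force: 4.5
tcp_pos: [0.5408, -0.0518, 0.0359]
contact_force: [-10.5, 0.0, 8.2]
gripper_force: 6.5
```

The force rises with no more motion, so the knob is at the corner. I back off, lift, turn 90° and come in from the other side.

```bash
python3 -m creep '0 0 0 10 0 0 -0.67; 0 0 0 18 0 0 -0.67; 0 0 0 20 0 -35 -0.81; 0 0 0 20 0 -75 -0.81; 0 0 0.18 20 0 -75 -0.81; 0 0 0.36 20 0 -75 -0.81; 0 0 0.54 10 -20 -75 -0.81; 0 0 0.72 0 -40 -75 -0.81; 0 0 0.9 0 -40 -75 -0.81; 0 0 1.08 0 -40 -75 -0.81'|grep -E "force|pos"
python3 - <<'E'
from h import *
st(); goal(64,-42,100,'y')
E
```

```text
tcp_pos: [0.5542, -0.0906, 0.1115]
contact_force: [0.1, -0.1, 1.1]
gripper_force: 0.0
t 7.92 cradle [[ 49.6 -41.3]] z 0.1115 F [ 0.1 -0.1  1.1] w 0.0084 q [-0.41  0.5   0.6   1.97 -0.39  0.79  1.15]
rot [0.001 0.001 0.484] shift mm [-7.3 12.4 11.5] world [ 0.568 -0.088  0.1  ]
```

```bash
python3 -m creep '0 0 0.17 -7 12.4 0 -0.81; 0 0 0.34 -7 12.4 0 -0.81; 0 0 0.484 -7 12.4 0 -0.81;0 0 0.484 -7 12.4 0 -0.81'|grep -E "force|pos"
python3 - <<'E'
from h import *
st(); goal(64,-40,36,'y')
p,d=grab_frame('top'); u,v=proj('top',[.54,-.03,.05])[0].astype(int)
q,d=grab_frame('scene'); a,b=proj('scene',[.54,-.03,.05])[0].astype(int)
f=lambda i,x,y:cv2.resize(i[y-40:y+40,x-40:x+40],(400,400),interpolation=2)
cv2.imwrite('pics/c5.png',np.hstack([f(p,u,v),f(q,a,b)])[:,:,::-1]); print(u,v,a,b)
E
```

```text
tcp_pos: [0.5679, -0.0869, 0.1113]
contact_force: [0.5, -0.4, 0.2]
gripper_force: 0.0
t 8.43 cradle [[ 63.7 -41.1]] z 0.1113 F [ 0.5 -0.4  0.2] w 0.0082 q [-0.49  0.56  0.72  1.94 -0.49  0.83  0.75]
rot [0.    0.001 0.008] shift mm [ 1.2  0.3 75.3] world [ 0.568 -0.086  0.036]
330 237 320 245
```

View pics/c5.png

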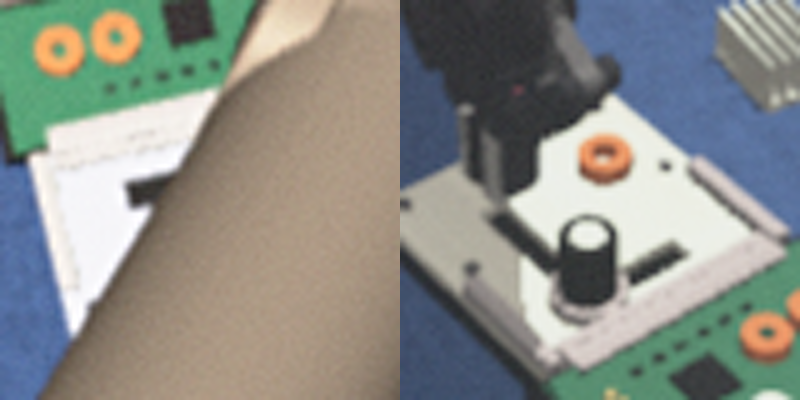

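The knob (588,240) stands at the corner, the jaw is against the board and the coil is undisturbed. I go down on the -y side.

```bash
python3 -m creep '0 0 0 1 0 25 -0.81; 0 0 0 1 0 50 -0.81; 0 0 0 1 0 68 -0.81; 0 0 0 1 0 75 -0.81; 0 0 0 1 0 75 -0.81; 0 0 0 8 0 75 -0.81; 0 0 0 15 0 75 -0.81; 0 0 0 22 0 75 -0.81; 0 0 0 28 0 75 -0.81; 0 0 0 28 0 75 -0.81'|grep -E "force|pos"
python3 - <<'E'
from h import *
st(); goal(64,23,36,'y')
E
```

```text
tcp_pos: [0.5604, -0.0586, 0.0363]
contact_force: [0.2, 0.4, -0.2]
gripper_force: 0.0
t 9.78 cradle [[ 63.4 -11.9]] z 0.0363 F [ 0.2  0.4 -0.2] w 0.0079 q [-0.47  0.65  0.63  2.   -0.6   0.68  0.79]
rot [-0.    -0.001  0.008] shift mm [34.9  0.9  0.3] world [ 0.552 -0.025  0.036]
```

```bash
python3 -m creep '0 0 0 6 0.5 0 -0.81; 0 0 0 12 0.5 0 -0.81; 0 0 0 18 0.5 0 -0.81; 0 0 0 24 0.5 0 -0.81; 0 0 0 29 0.5 0 -0.81; 0 0 0 32 0.5 0 -0.81; 0 0 0 33 0.5 0 -0.81'|grep -E "force|pos"; python3 -m creep '0 0 0 1 0 0 -0.81; 0 0 0 1 0 0 -0.81'|grep -E "force|pos";python3 - <<'E'
from h import *
st()
q,d=grab_frame('scene'); a,b=proj('scene',[.54,-.03,.05])[0].astype(int)
cv2.imwrite('pics/c6.png',cv2.resize(q[b-40:b+40,a-40:a+40],(400,400),interpolation=2)[:,:,::-1])
E
```

```text
tcp_pos: [0.5526, -0.0273, 0.0363]
contact_force: [-0.2, -1.0, 0.3]
gripper_force: 0.3
tcp_pos: [0.5524, -0.0265, 0.0363]
contact_force: [0.0, 0.8, 0.1]
gripper_force: 0.0
t 10.9 cradle [[63.5 21.2]] z 0.0363 F [0.  0.8 0.1] w 0.0081 q [-0.54  0.64  0.63  2.02 -0.6   0.67  0.74]
```

View pics/c6.png

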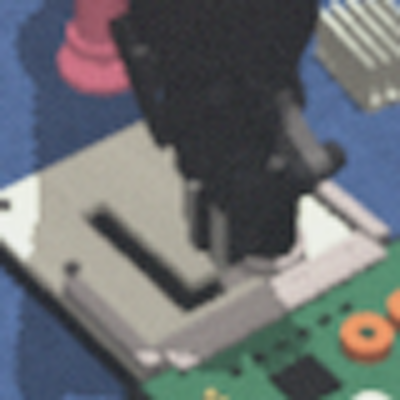

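The knob is hidden behind the fingers, but its collar shows (270,262) and the corner is now empty (190,290), so it is travelling along the short leg. I nudge to the stop.

```bash
python3 -m creep '0 0 0 1 0 0 -0.81; 0 0 0 2 0 0 -0.81; 0 0 0 2 0 0 -0.81'|grep -E "force|pos"; python3 -m creep '0 0 0 1.5 0 0 -0.81; 0 0 0 1.5 0 0 -0.81'|grep -E "force|pos"; python3 -m creep '0 0 0 1 0 0 -0.81; 0 0 0 1 0 0 -0.81'|grep -E "force|pos"
```

```text
tcp_pos: [0.5519, -0.0245, 0.0363]
contact_force: [0.3, 0.5, -0.1]
gripper_force: 0.1
tcp_pos: [0.5519, -0.0238, 0.0365]
contact_force: [1.5, -2.8, 1.3]
gripper_force: 1.6
tcp_pos: [0.552, -0.0234, 0.0367]
contact_force: [1.9, -5.1, 2.0]
gripper_force: 2.6
```

```bash
python3 -m creep '0 0 0 1.5 0 0 -0.81; 0 0 0 1.5 0 0 -0.81'|grep -E "force|pos"; python3 -m creep '0 0 0 2 0 0 -0.81; 0 0 0 2 0 0 -0.81'|grep -E "force|pos"; python3 -c "
from h import *
st()"
```

```text
tcp_pos: [0.5521, -0.0228, 0.0371]
contact_force: [2.3, -7.0, 3.7]
gripper_force: 3.5
tcp_pos: [0.5524, -0.0219, 0.0375]
contact_force: [2.6, -10.0, 6.0]
gripper_force: 4.8
t 12.32 cradle [[64.7 25.6]] z 0.0375 F [  2.6 -10.    6. ] w 0.0084 q [-0.55  0.63  0.64  2.03 -0.6   0.67  0.73]
```

The stop is firm, with the TCP at y = 25.6, so the knob should be at about 46 mm. I retreat, lift clear and check.

```bash
python3 -m creep '0 0 0 -8 0 0 -0.81; 0 0 0 -18 0 0 -0.81; 0 0 0 -20 0 -25 -0.81; 0 0 0 -20 0 -60 -0.81; 0 0 0 -40 0 -110 -0.81; 0 0 0 -90 0 -150 -0.81; 0 0 0 -140 0 -150 -0.81; 0 0 0 -190 0 -150 -0.81; 0 0 0 -230 0 -150 -0.81; 0 0 0 -230 0 -150 -0.81'|grep -E "force|pos"
python3 - <<'E'
from h import *
st()
p,d=grab_frame('top'); u,v=proj('top',[.54,-.03,.05])[0].astype(int)
q,d=grab_frame('scene'); a,b=proj('scene',[.54,-.03,.05])[0].astype(int)
f=lambda i,x,y:cv2.resize(i[y-40:y+40,x-40:x+40],(400,400),interpolation=2)
cv2.imwrite('pics/c7.png',np.hstack([f(p,u,v),f(q,a,b)])[:,:,::-1])
w=np.r_[O+(65*CX+45*CY)/1e3,.06]; print("expected knob top in crop",(proj('top',w)-[u-40,v-40])*5,(proj('scene',w)-[a-40,b-40])*5+[400,0])
E
```

```text
tcp_pos: [0.6074, -0.2454, 0.1861]
contact_force: [0.2, 0.9, 0.3]
gripper_force: 0.0
t 13.57 cradle [[  63.  -204.5]] z 0.1861 F [0.2 0.9 0.3] w 0.0079 q [-0.24  0.6   0.77  1.69 -0.47  1.05  0.94]
expected knob top in crop [[139.62481257 183.99269328]] [[667.21536305 182.40895604]]
```

View pics/c7.png

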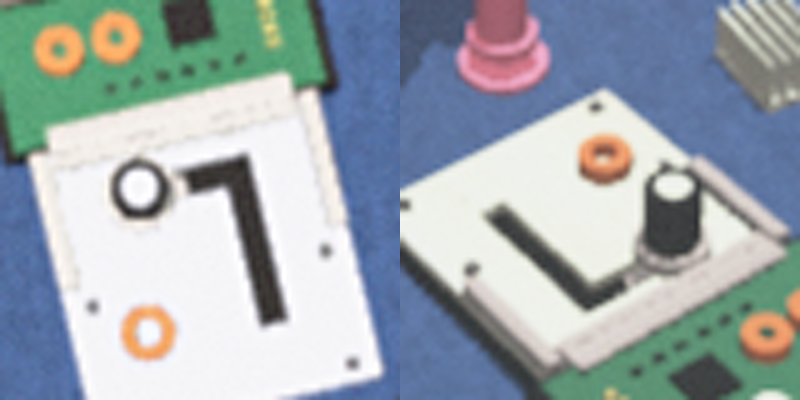

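The knob's top is at crop (140,188), against (140,184) expected for the slot end. The whole L is empty up to it, the jaw is against the board, and the coil is where it was.

```bash
python3 -c "
from bench import r
print(r.hand_in())"
```

```text
the job is handed in; nothing more can be done
None
```

The knob was pushed along the long leg, round the corner and fully home at the end of the short leg, locking the jaw against the board; the last images show the coil undisturbed and the job was handed in at about 14 s.

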